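Make up a sowing kit and a misting kit on the courtyard ledge

ROBOT

A 7-joint arm with a two-finger parallel gripper is mounted at the origin on the work surface. World frame = base frame: x ahead of the robot, y to its left, z up, the work surface at z = 0. Lengths are in mm, angles in degrees, forces in N, time in s.
With the tool pointing down it reaches from about 425 to 925 mm from the base axis. Payload 6.8 kg.
Tool frame: the origin (TCP) lies midway between the tips of the shut fingers; the grasp point (between the pads) lies 19 mm behind it; z points along the fingers, y is the line along which they close (so a half turn about z gives the same grasp; the last joint's range is limited). The gripper opens to 88 mm and grips with 3 to 60 N. Pads are 20 mm wide; open, the fingers measure 115 mm over their backs; the gripper's body (75 mm by 178 mm) begins 61 mm behind the grasp point.
Start: joints at [-72.256, 27.33, 1.283, 89.118, -0.659, 63.558, -4.761], TCP at [273.88, 616.959, 185.564] pointing down, gripper open.
Joint ranges: [-169.35, 169.35], [-19.33, 120.38], [-80.79, 83.38], [13.8, 139.57], [-78.32, 258.32], [9.67, 109.79], [-169.56, 169.56]. Speed limits (degrees/s): [136.94, 136.94, 180, 180, 180, 180, 180].

INTERFACE

Orientations are given as a 3x3 rotation matrix whose columns are the frame's x, y, z axes.
In Python, from station import manip gives the robot as it stands.
- The arm moves only by the tool move_arm, never from a script. Its argument "targets" is a list of rows, each a list of 7 numbers: the turn, a rotation vector about the world's x, y, z in units of 180 degrees (1.0 is 180 degrees), then the shift along the world's x, y, z in units of 80 cm (1.0 is 80 cm), then the opening, from 0 (shut) to 1 (fully open). In form: [[wx, wy, wz, x, y, z, hand], ...]. A call has exactly 8 rows; each row shifts and turns the commanded pose from where the row before left it; what a row does not reach is not made up. A row lasts 1/10 s, in which the tool goes at most 50 mm and 8.59 degrees, less where a joint would pass 70% of its speed; a pose out of reach is approached as far as the arm can. A call with a number of a shift or a turn outside -1 to 1 is refused whole. A call with a gripper value outside its range is refused whole. The fingers move at their own pace and stop on an object; the grip force is fixed at half the most. Time passes only in rows, so rows that do not move let the fingers close, or fill a call up. It gives the time, the measured TCP pose, the force, the opening and the grip force at its end, in the units of the state.
- manip.sense(): the state, without advancing time (a new reading comes with each control period).
- manip.capture(name): name is "scene" or "top" or "wrist"; returns a dict with "pixels" (480x640x3 uint8, red, green, blue), "intrinsics" (3x3 intrinsics, pixels), "R" (3x3) and "t" (3): a world point X has camera coordinates R X + t. Camera axes: x right, y down, z forward; pixel columns grow to the right and rows downward; lengths in mm; the calibration is good to about 2 mm. A picture is of the moment at which its call begins. There is no depth.
- manip.sign_off(): hands the job in; it is judged then, once.
Trained networks look in the newest picture that a camera, given by its name, has taken for a name from the list of things; names that differ only in an ending like _2 or _b are one class to them, and where a whole thing is asked for, a point or a joint stands for the part that bears it (a point fixed in the world has none). Each returns a list of dicts, best first, with "p" (0 to 1); they miss things now and then, are a little off and sometimes report something else, mostly with a low value. They report only what shows in the picture. A call takes as long as a camera call. They do not tell look-alikes from the thing itself.
- manip.recognise(thing, camera): "xyz" ([x, y, z] in mm, in the coordinates of the camera as it stood for that picture, good to about 4 mm: the middle of the surface that is visible of it).
- manip.pinpoint(thing, camera): "xyz" ([x, y, z] in mm, in the coordinates of the camera as it stood for that picture, good to about 4 mm: a listed point, or the origin of a listed thing).
The state is a dict: "time": time; "joint_positions": joint angles; "joint_vel": joint speeds; "joint_efforts": joint torques, N m; "tcp_pos": TCP position; "tool_rot": TCP orientation; "force": force on the tool from outside, world axes, zero at the start; "moment": the same for the moment, N m; "grip_width": finger opening in mm; "grip_force": force on a finger pad.
Only numpy, scipy, OpenCV 4.12 (cv2) and the standard library are available. Lean on these libraries where they do the work, as an engineer would, in place of code of your own. Each camera call takes 0.05 s, during which the arm holds its last target. There are 200 camera calls.

TASK

Make up two kits from the stock on the ledge. Sowing kit, in the wooden tray: the round planter standing in the narrow bay, and the dibber and the spoon (bowl up) lying flat on the floor of the wide bay, side by side. Misting kit, in the zinc tray: the square planter in one bay and the mister in the other, both standing; never tip the planters or the mister over on the way, and leave the seed tin and the trowel where they lie.

Things in the scene. Friction and masses are not known exactly. Their poses are not given: they have to be found in the camera images.
- round_planter: Small round planter of dark green glazed ceramic, empty, standing upright, about 0.12 kg. 56 mm high; foot 40 mm across, flaring to 49 mm at 36 mm up; above 38 mm a straight rim band 56 mm across, wall 4 mm. Origin: centre of the underside; z up.
- square_planter: Small square planter of the same green glazed ceramic, empty, standing upright, about 0.14 kg. Straight sides, 54 x 54 mm outside, 58 mm high, wall 4 mm. Origin: centre of the underside; x and y square to the sides, z up.
- mister: Copper-coloured aluminium mister bottle, standing upright, about 0.16 kg. Body 50 mm across up to 90 mm, a sloping shoulder, then a straight black ribbed twist cap 34 mm across from 104 to 135 mm, with a 12 mm nozzle on top to 142 mm. One rigid piece. Origin: centre of the underside; z up.
- dibber: Plain wooden T-handled dibber lying flat, 131 mm long, about 0.06 kg. Round shaft 22 mm across along its x axis: a crossbar (60 mm long, 22 mm across, along y) is centred at x = -55 mm, the straight shaft runs to x = +30 mm and tapers to a blunt point at x = +65 mm. It balances near x = -20 mm. Origin on the shaft's centre line, 11 mm above what it lies on.
- spoon: Stainless steel spoon lying flat, bowl up, 150 mm long, about 0.06 kg. Flat handle 12 mm wide and 5 mm thick along its x axis from x = -75 to +37 mm; round bowl 40 mm across and 10 mm high centred at x = +55 mm. It balances at about x = +11 mm. Origin: on the underside, at the middle of the length; z up.
- wooden_tray: Brown wooden tray for the sowing kit, fixed to the ledge. Outside 190 mm (x) x 230 mm (y), rim 20 mm high, walls 6 mm, floor 6 mm above the ledge. One divider, as high as the rim, runs along x at y = +30 mm (6 mm thick): the narrow bay is y = +33 to +109 mm, the wide bay y = -109 to +27 mm, both x = -89 to +89 mm. Origin: centre of the underside; z up.
- zinc_tray: Smaller bare-metal (zinc-grey) tray for the misting kit, fixed to the ledge. Outside 110 mm (x) x 200 mm (y), rim 20 mm high, walls 6 mm, floor 6 mm above the ledge. One divider, as high as the rim, at y = 0 (6 mm thick) makes two equal bays: y = +3 to +94 mm and y = -94 to -3 mm, x = -49 to +49 mm. Origin: centre of the underside; z up.
- tin: Closed steel seed tin, 52 mm across and 42 mm high, loose, standing among the stock; not part of any kit. Origin: centre of the underside.
- trowel: Grey plastic hand trowel, about 260 mm long and 66 mm wide, up to 22 mm high, loose, lying beyond the stock; not part of any kit. Origin on the underside about the middle; blade towards its +x.
Mind the look-alikes: they are no part of the job. What is shaped like the round_planter but pink or red is not meant.

How it is judged (in metres and radians):
At the end, for the whole second after the job is handed in: On tray floors, released, at rest: round planter in the wooden narrow bay; dibber and spoon (bowl up) in the wide bay, level within 0.08 rad, underside within 6 mm of the floor; square planter and mister one in each zinc bay, either order. Planters and mister upright within 0.12 rad (x of round_planter in the frame of wooden_tray between -0.072 and 0.072 m and y of round_planter in the frame of wooden_tray between 0.045 and 0.097 m and z of round_planter in the frame of wooden_tray between 0.001 and 0.012 m and angle between each of round_planter, spoon, square_planter, mister's own z axis and vertical below 0.12 rad and x of dibber in the frame of wooden_tray between -0.085 and 0.085 m and y of dibber in the frame of wooden_tray between -0.105 and 0.025 m and z of dibber in the frame of wooden_tray between 0.01 and 0.023 m and angle between dibber's own x axis and vertical between 1.4908 and 1.6508 rad and x of spoon in the frame of wooden_tray between -0.085 and 0.085 m and y of spoon in the frame of wooden_tray between -0.105 and 0.025 m and z of spoon in the frame of wooden_tray between 0.001 and 0.012 m and angle between spoon's own x axis and vertical between 1.4908 and 1.6508 rad and ((x of square_planter in the frame of zinc_tray between -0.038 and 0.038 m and y of square_planter in the frame of zinc_tray between 0.018 and 0.082 m and z of square_planter in the frame of zinc_tray between 0.001 and 0.012 m and x of mister in the frame of zinc_tray between -0.038 and 0.038 m and y of mister in the frame of zinc_tray between -0.082 and -0.018 m and z of mister in the frame of zinc_tray between 0.001 and 0.012 m) or (x of square_planter in the frame of zinc_tray between -0.038 and 0.038 m and y of square_planter in the frame of zinc_tray between -0.082 and -0.018 m and z of square_planter in the frame of zinc_tray between 0.001 and 0.012 m and x of mister in the frame of zinc_tray between -0.038 and 0.038 m and y of mister in the frame of zinc_tray between 0.018 and 0.082 m and z of mister in the frame of zinc_tray between 0.001 and 0.012 m)) and linear speed of each of round_planter, square_planter, mister, dibber, spoon below 0.02 m/s); the robot touches nothing.
It fails at once if a planter or the mister is tipped over (more than 0.7 rad from upright) (angle between any of round_planter, square_planter, mister's own z axis and vertical above 0.7 rad).
It fails at once if the seed tin or the trowel is shifted by more than 20 mm (distance of any of tin, trowel from where it was at the start of the episode above 0.02 m).
It also fails if it takes over 141 s, if anything falls off the work surface, if the arm or the gripper's body presses on something with over 40 N, if the wrist force passes 120 N, or if a joint passes its speed limit or range.

## Working session

There is one attempt and no reset: what is moved stays moved. The work goes in short steps, Python scripts to look and compute and a tool call to move; the robot and the scene stay as the last step left them, time stands still between calls to the robot, and variables do not carry over. Pictures are saved under pics/ and viewed, at most 14 in all, crops included, and the job is handed in when it is done.

Besides the shell and the picture viewer there is one more tool, called after "Call:" as name([rows], argument=value, ...), one row to a line, values as JSON. move_arm: Moves the arm, as the interface text tells. Shifts and turns lie within -1 to 1; 1 stands for 80 cm of shift or 180 degrees of turn. Its arguments: {"type":"object","properties":{"targets":{"type":"array"}},"required":["targets"]}

```bash
mkdir -p pics; cat > h.py <<'E'
from station import manip
import numpy as np, cv2
np.set_printoptions(precision=1,suppress=True)
def cap(c,fn=None):
    d=manip.capture(c)
    if fn: cv2.imwrite('pics/'+fn,d['pixels'][:,:,::-1])
    return d
def world(d,p): return np.array(d['R']).T@(np.array(p)-np.array(d['t']))
def pix(d,X):
    c=np.array(d['intrinsics'])@(np.array(d['R'])@np.array(X)+np.array(d['t'])); return c[:2]/c[2]
def ray(d,uv,z):
    R=np.array(d['R']);o=-R.T@np.array(d['t']);v=R.T@np.linalg.solve(np.array(d['intrinsics']),[uv[0],uv[1],1.]);return o+v*(z-o[2])/v[2]
E
python3 - <<'E'
from h import *
for c in ['top','scene']:
    d=cap(c,c+'0.png'); print(c)
    for n in ['round_planter','square_planter','mister','dibber','spoon','wooden_tray','zinc_tray','tin','trowel']:
        for f in (manip.pinpoint,):
            for r in f(n,c)[:3]:
                X=world(d,r['xyz']); print(n,round(r['p'],2),X,pix(d,X))
s=manip.sense();print(s['time'],s['tcp_pos'],np.array(s['tool_rot']))
E
```

```text
top
round_planter 0.84 [ 633.2 -404.2    0.2] [490.3 235.7]
round_planter 0.78 [ 744.2 -317.9    0.5] [443.1 190.3]
round_planter 0.68 [ 626.6 -301.8   -0.6] [443.3 243.4]
square_planter 0.95 [425.7 -19.4  -0.7] [321.  351.3]
mister 0.97 [634.2 298.1   4.4] [162.5 266.5]
dibber 0.93 [654.  112.   11.2] [249.1 248.3]
spoon 0.94 [ 671.7 -107.1    0.4] [350.7 231.6]
spoon 0.25 [542.5  32.4   1.2] [291.2 297.4]
wooden_tray 0.86 [ 444.9 -270.1   -0.2] [440.6 329.9]
zinc_tray 0.9 [437.2 265.7  -3. ] [182.6 359.4]
tin 0.87 [542.3  32.7   1.4] [291.  297.5]
trowel 0.95 [805.6 -16.1   0.6] [303.1 176.7]
scene
round_planter 0.93 [ 633.  -400.6    0.2] [193.1 173.6]
round_planter 0.91 [ 627.6 -305.7   -0.8] [220.2 194.6]
round_planter 0.59 [ 736.8 -318.7   -1.2] [177.3 217.3]
square_planter 0.7 [425.8 -22.7   1.4] [372.1 215.6]
mister 0.7 [631.2 297.7  -1.8] [429.3 378.4]
mister 0.22 [ 438.7 -266.7    3.6] [292.5 161.1]
dibber 0.93 [654.1 105.5  12. ] [343.2 314.2]
spoon 0.86 [ 673.  -109.6   -2.3] [261.8 257.2]
wooden_tray 0.9 [ 437.7 -264.1    1.4] [293.6 162.1]
zinc_tray 0.7 [ 671.5 -105.2   -1.8] [263.7 258. ]
zinc_tray 0.63 [441.5 261.1  -3.4] [473.9 301.6]
tin 0.88 [543.1  33.3  -2.8] [354.5 262.3]
trowel 0.77 [808.1 -12.   -1.4] [241.7 328.2]
trowel 0.29 [426.4 -26.5   2.6] [370.7 214.5]
1.0 [273.9 617.  185.6] [[-0.9  0.4  0. ]
 [ 0.4  0.9  0. ]
 [ 0.   0.  -1. ]]
```

View pics/top0.png

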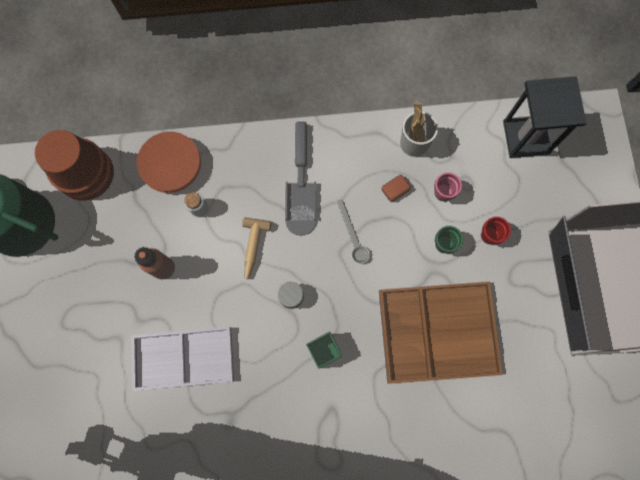

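View pics/scene0.png

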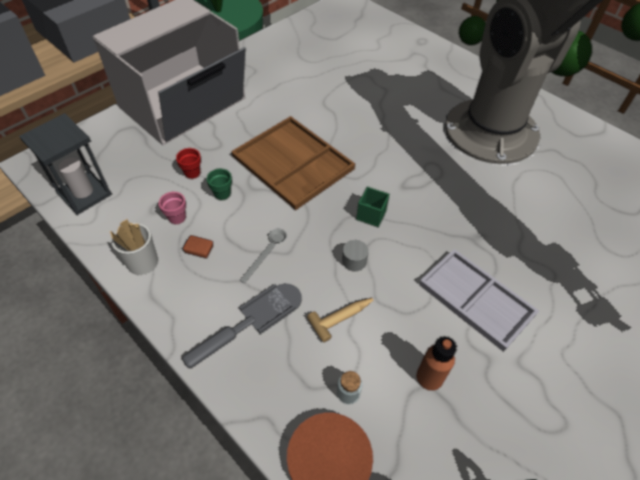

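The top view shows the green round planter at (448,240), with pink at (447,187) and red at (496,230) as decoys. The square planter is at (324,350), tin (290,295), dibber (255,245), spoon (352,232), mister (152,262), wooden tray about (440,332) with its narrow bay on the left (+y), and zinc tray about (184,360). The scene view agrees. Next I zoom in for the angles.

```bash
python3 - <<'E'
import cv2,numpy as np
im=cv2.imread('pics/top0.png')
def c(x,y,w,h,k): return cv2.resize(im[y:y+h,x:x+w],None,fx=k,fy=k,interpolation=cv2.INTER_CUBIC)
a=np.hstack([c(130,320,110,75,3.6364),c(373,275,133,90.9.__int__()+1,3.0)[:273]]) if 0 else None
A=c(125,318,120,80,3); B=c(370,275,140,115,3)
C=c(230,205,60,80,4); D=c(325,195,50,80,4);E=c(300,325,50,50,6)
W=780;H=345
top=np.zeros((H,W,3),np.uint8);top[:240,:360]=A;top[:345,360:780]=B
if 1:
  top2=np.zeros((240,W,3),np.uint8);
  r=lambda i:cv2.resize(i,(int(i.shape[1]*240/i.shape[0]),240))
  C=c(230,205,60,80,3);D=c(325,195,50,80,3);E=c(295,320,80,80,3)
  top2[:,:180]=C;top2[:,180:330]=D;top2[:,330:570]=E
cv2.imwrite('pics/m0.png',np.vstack([top,top2]))
E
```

```text
(no output)
```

View pics/m0.png

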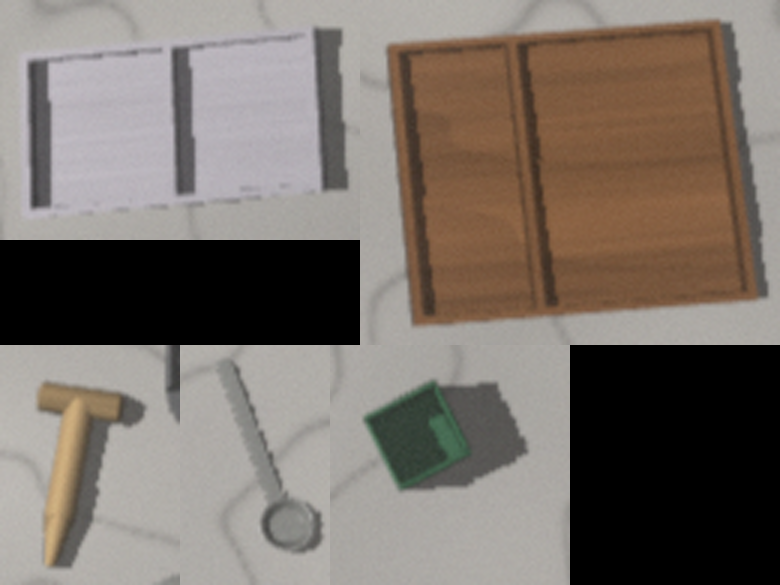

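```bash
python3 - <<'E'
from h import *
d=cap('top')
def P(l,ox,oy,mx,my,z): return np.array([ray(d,((u-mx)/3+ox,(v-my)/3+oy),z) for u,v in l])
def ang(v): return np.degrees(np.arctan2(v[1],v[0]))
Z=P([(22,47),(314,27),(322,192),(25,215)],125,318,0,0,20)
W=P([(388,45),(718,22),(755,297),(413,325)],370,275,360,0,20)
S=P([(365,417),(434,381),(468,453),(401,489)],295,320,330,345,58)
for n,q in zip('ZWS',(Z,W,S)):
    print(n,q.mean(0),[np.linalg.norm(q[i]-q[(i+1)%4]).round(1) for i in range(4)],[round(ang(q[i]-q[(i+1)%4]),1) for i in range(4)])
D=P([(39,395),(121,406),(80,402),(50,565)],230,205,0,345,11);print(D,ang(D[3]-D[2]),ang(D[0]-D[1]))
s=P([(227,362),(290,524)],325,195,180,345,5);print(s,ang(s[1]-s[0]),np.linalg.norm(s[1]-s[0]))
for n in ['mister','round_planter','square_planter','tin']:
    for r in manip.pinpoint(n,'top')[:3]: print(n,r['p'],world(d,r['xyz']))
print(np.array(d['R']),np.array(d['t']))
s=manip.sense();R=np.array(s['tool_rot']);print(ang(R[:,0]),ang(R[:,1]))
E
```

```text
Z [439.7 261.1  20. ] [np.float64(198.4), np.float64(109.6), np.float64(197.7), np.float64(111.1)] [np.float64(88.3), np.float64(-0.7), np.float64(-91.3), np.float64(179.7)]
W [ 440.8 -263.3   20. ] [np.float64(228.9), np.float64(185.8), np.float64(229.4), np.float64(188.1)] [np.float64(88.4), np.float64(-1.5), np.float64(-91.1), np.float64(178.3)]
S [425.9 -26.1  58. ] [np.float64(50.8), np.float64(51.4), np.float64(49.2), np.float64(51.8)] [np.float64(111.7), np.float64(19.8), np.float64(-67.9), np.float64(-158.4)]
[[713.6 120.9  11. ]
 [699.8  63.3  11. ]
 [705.6  92.2  11. ]
 [590.3 121.3  11. ]] 165.79352588533143 76.49209009026629
[[ 741.5  -92.4    5. ]
 [ 618.1 -124.5    5. ]] -165.39429929454437 127.45408329466841
mister 0.73 [634.  297.3   4.6]
round_planter 0.95 [ 631.3 -404.8   -1.4]
round_planter 0.8 [ 625.9 -302.3    4.3]
round_planter 0.7 [ 742.3 -316.4    2. ]
square_planter 0.97 [425.6 -20.   -0.9]
tin 0.62 [541.6  34.4   1.5]
[[-0.1 -1.  -0. ]
 [-1.   0.1 -0.2]
 [ 0.2 -0.  -1. ]] [   8.6  632.3 1069. ]
156.06191038467395 66.06191037190325
```

Call:
move_arm([
  [0,0,-0.0317,0.02625,-0.05625,0,1],
  [0,0,-0.0317,0.02625,-0.05625,0,1],
  [0,0,-0.0317,0.02625,-0.05625,0,1],
  [0,0,-0.0317,0.02625,-0.05625,0,1],
  [0,0,-0.0317,0.02625,-0.05625,0,1],
  [0,0,-0.0317,0.02625,-0.05625,0,1],
  [0,0,-0.0317,0.02625,-0.05625,0,1],
  [0,0,-0.0317,0.02625,-0.05625,0,1],
])

```text
time: 2.05
tcp_pos: [442.5, 255.2, 186.0]
tool_rot: [[-0.345, 0.939, 0.001], [0.939, 0.345, 0.001], [0.001, 0.001, -1.0]]
force: [1.5, 1.6, 0.1]
grip_width: 87.8
grip_force: 0.0
```

Call:
move_arm([
  [0,0,0,-0.0025,-0.04375,0,1],
  [0,0,0,-0.0025,-0.04375,0,1],
  [0,0,0,-0.0025,-0.04375,0,1],
  [0,0,0,-0.0025,-0.04375,0,1],
  [0,0,0,-0.0025,-0.04375,0,1],
  [0,0,0,-0.0025,-0.04375,0,1],
  [0,0,0,-0.0025,-0.04375,0,1],
  [0,0,0,-0.0025,-0.04375,0,1],
])

```text
time: 2.85
tcp_pos: [425.8, -24.4, 185.9]
tool_rot: [[-0.349, 0.937, 0.001], [0.937, 0.349, 0.001], [0.0, 0.001, -1.0]]
force: [0.7, -0.7, -0.3]
grip_width: 87.7
grip_force: 0.0
```

```bash
cat >> h.py <<'E'
def ang(v): return np.degrees(np.arctan2(v[1],v[0]))
def st():
    s=manip.sense();R=np.array(s['tool_rot']);print('t',s['time'],'tcp',np.array(s['tcp_pos']),'yang',ang(R[:,1]),'z',R[:,2].round(3),'w',s['grip_width'],'gf',s['grip_force'],'F',np.array(s['force']),'q',np.array(s['joint_positions']))
E
python3 - <<'E'
from h import *
st(); d=cap('wrist','w0.png')
for r in manip.pinpoint('square_planter','wrist'): print(r['p'],world(d,r['xyz']))
E
```

```text
t 2.85 tcp [425.8 -24.4 185.9] yang 20.41719201786685 z [ 0.  0. -1.] w 87.6747871954188 gf 0.0 F [ 0.7 -0.7 -0.3] q [-33.6   2.5  29.9 122.8  -1.5  55.   17.5]
0.68 [805.3 -14.2   4.7]
0.63 [425.4 -31.5  -1.5]
```

View pics/w0.png

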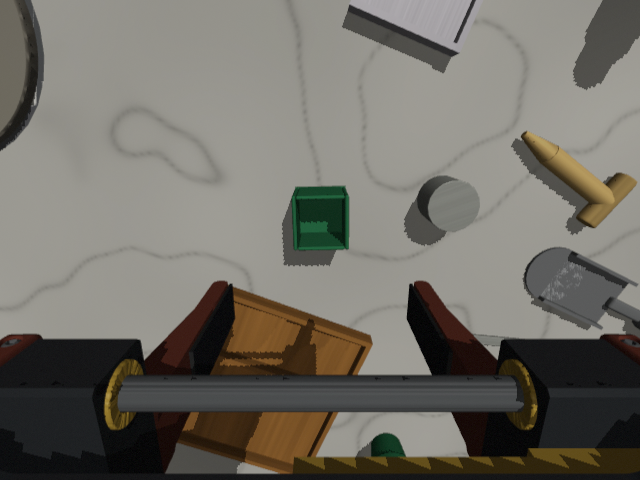

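The wrist view shows the planter square between the fingers. Its rim corners are at about (294,188), (347,186), (349,248) and (293,250), and the tin is at (450,204), well clear.

```bash
python3 - <<'E'
from h import *
d=cap('wrist')
im=cv2.cvtColor(d['pixels'],cv2.COLOR_RGB2HSV)
m=cv2.inRange(im,(60,90,20),(95,255,255));m[270:]=0
n,l,s,c=cv2.connectedComponentsWithStats(m);i=1+np.argmax(s[1:,4]);print(s[i])
q=np.array([ray(d,p,58) for p in [(294,188),(347,186),(349,248),(293,250)]])
print(q,q.mean(0),[np.linalg.norm(q[i]-q[i-1]).round(1) for i in range(4)],[round(ang(q[i]-q[i-1]),1) for i in range(4)])
e=manip.sense();print(pix(d,e['tcp_pos']))
E
```

```text
[ 293  184   57   64 3475]
[[391.8  -7.4  58. ]
 [437.1  11.1  58. ]
 [460.8 -44.3  58. ]
 [410.4 -64.9  58. ]] [425.  -26.4  58. ] [np.float64(60.5), np.float64(48.9), np.float64(60.3), np.float64(54.5)] [np.float64(107.9), np.float64(22.2), np.float64(-66.8), np.float64(-157.8)]
[323. 268.]
```

Call:
move_arm([
  [0,0,0,0,0,-0.0375,1],
  [0,0,0,0,0,-0.0375,1],
  [0,0,0,0,0,-0.0375,1],
  [0,0,0,0,0,-0.0375,1],
  [0,0,0,0,0,-0.0375,1],
  [0,0,0,0,0,-0.02,1],
  [0,0,0,0,0,0,1],
  [0,0,0,0,0,0,0],
])

```text
time: 3.8
tcp_pos: [426.1, -22.2, 19.7]
tool_rot: [[-0.35, 0.937, -0.0], [0.937, 0.35, 0.0], [0.0, -0.0, -1.0]]
force: [-0.5, 0.3, 0.2]
grip_width: 82.4
grip_force: 0.0
```

Call:
move_arm([
  [0,0,0,0,0,0,0],
  [0,0,0,0,0,0,0],
  [0,0,0,0,0,0,0],
  [0,0,0,0,0,0,0],
  [0,0,0,0,0,0,0],
  [0,0,0,0,0,0,0],
  [0,0,0,0,0,0,0],
  [0,0,0,0,0,0,0],
])

```text
time: 4.6
tcp_pos: [426.2, -22.9, 20.0]
tool_rot: [[-0.349, 0.937, 0.001], [0.937, 0.349, 0.001], [0.0, 0.001, -1.0]]
force: [-1.3, 0.6, 7.8]
grip_width: 52.1
grip_force: 30.0
```

Call:
move_arm([
  [0,0,0,0,0,0.03,0],
  [0,0,0,0,0,0.045,0],
  [0,0,0,0,0,0.05,0],
  [0,0,-0.0236,0.0033,0.0589,0,0],
  [0,0,-0.0236,0.0033,0.0589,0,0],
  [0,0,-0.0236,0.0033,0.0589,0,0],
  [0,0,-0.0236,0.0033,0.0589,0,0],
  [0,0,-0.0236,0.0033,0.0589,0,0],
])

```text
time: 5.4
tcp_pos: [438.5, 214.3, 119.5]
tool_rot: [[0.018, 1.0, -0.0], [1.0, -0.018, 0.0], [0.0, -0.0, -1.0]]
force: [1.0, -1.1, -0.7]
grip_width: 52.2
grip_force: 30.0
```

Call:
move_arm([
  [0,0,0,0,0,0,0],
  [0,0,0,0,0,0,0],
  [0,0,0,0,0,-0.03,0],
  [0,0,0,0,0,-0.03,0],
  [0,0,0,0,0,-0.03,0],
  [0,0,0,0,0,-0.02,0],
  [0,0,0,0,0,0,0],
  [0,0,0,0,0,0,0],
])

```text
time: 6.2
tcp_pos: [439.2, 211.1, 31.8]
tool_rot: [[0.016, 1.0, -0.0], [1.0, -0.016, -0.001], [-0.001, -0.0, -1.0]]
force: [-0.9, -0.1, -1.5]
grip_width: 52.2
grip_force: 30.0
```

```bash
python3 - <<'E'
from h import *
st(); d=cap('scene','s1.png')
im=d['pixels'][200:400,380:580,::-1];cv2.imwrite('pics/s1c.png',cv2.resize(im,(600,600),interpolation=2))
E
```

```text
t 6.2 tcp [439.2 211.1  31.8] yang -0.9350781312422517 z [-0. -0. -1.] w 52.20954520439361 gf 29.988100826740265 F [-0.9 -0.1 -1.5] q [-51.6  23.9  22.8 122.9 -15.5  35.9 -18.9]
```

View pics/s1c.png

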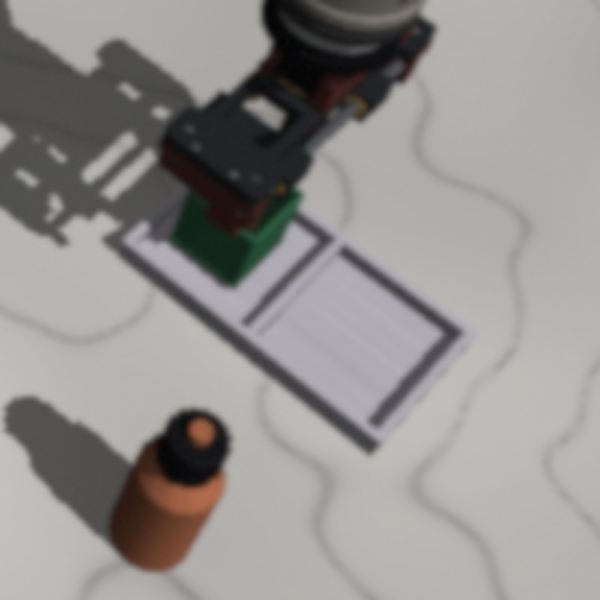

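The view shows the planter hanging upright inside its bay, with the mister at (165,490) in the crop. I lower the last 5 mm, release, and go on to above the mister.

Call:
move_arm([
  [0,0,0,0,0,-0.004,0],
  [0,0,0,0,0,-0.0025,0],
  [0,0,0,0,0,0,0],
  [0,0,0,0,0,0,1],
  [0,0,0,0,0,0,1],
  [0,0,0,0,0,0,1],
  [0,0,0,0,0,0,1],
  [0,0,0,0,0,0,1],
])

```text
time: 7.05
tcp_pos: [439.1, 212.6, 26.4]
tool_rot: [[0.014, 1.0, 0.0], [1.0, -0.014, 0.0], [0.0, 0.0, -1.0]]
force: [0.1, -0.7, -0.5]
grip_width: 86.4
grip_force: 0.0
```

Call:
move_arm([
  [0,0,0,0,0,0.03,1],
  [0,0,0,0,0,0.06,1],
  [0,0,0,0,0,0.06,1],
  [0,0,0,0,0,0.06,1],
  [0,0,0,0.05,0.022,0.01,1],
  [0,0,0,0.05,0.022,0.01,1],
  [0,0,0,0.05,0.022,0.01,1],
  [0,0,0,0.045,0.02,0,1],
])

```text
time: 7.85
tcp_pos: [597.3, 282.7, 219.7]
tool_rot: [[0.014, 1.0, 0.002], [1.0, -0.014, 0.002], [0.002, 0.002, -1.0]]
force: [1.0, 0.2, 0.1]
grip_width: 87.7
grip_force: 0.0
```

```bash
python3 - <<'E'
from h import *
st(); d=cap('wrist','w1.png')
for r in manip.pinpoint('mister','wrist'): print(r['p'],world(d,r['xyz']))
for z in (0,106,140):print(pix(d,[633,297.5,z]))
d=cap('top')
for n in ('mister','square_planter'):
  for r in manip.pinpoint(n,'top'): print(r['p'],world(d,r['xyz']))
E
```

```text
t 7.85 tcp [597.3 282.7 219.7] yang -0.7878258418989348 z [ 0.  0. -1.] w 87.7385623022791 gf 0.0 F [1.  0.2 0.1] q [-51.1  26.2  29.   90.6 -13.6  66.5 -20. ]
0.65 [633.1 297.8   1.6]
[350.2 188.5]
[359.9 207.2]
[364.5 216. ]
0.9 [633.1 298.7   2.6]
0.81 [435.  216.7   6.6]
```

View pics/w1.png

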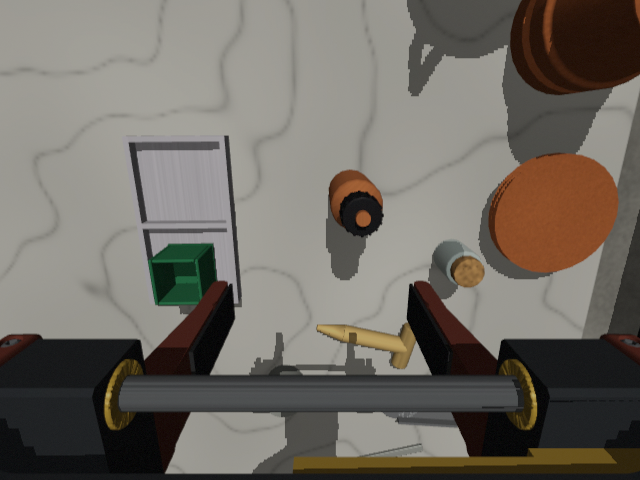

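The wrist view shows the mister nozzle at (363,218), which matches the prediction for (633, 297.5). The planter stands in its zinc bay.

Call:
move_arm([
  [0,0,0,0.0246,0.0105,0,1],
  [0,0,0,0.02,0.008,0,1],
  [0,0,0,0,0,0,1],
  [0,0,0,0,0,-0.0375,1],
  [0,0,0,0,0,-0.0437,1],
  [0,0,0,0,0,-0.0375,1],
  [0,0,0,0,0,-0.0234,1],
  [0,0,0,0,0,0,1],
])

```text
time: 8.9
tcp_pos: [627.2, 294.9, 102.1]
tool_rot: [[0.014, 1.0, -0.005], [1.0, -0.014, -0.003], [-0.003, -0.005, -1.0]]
force: [-0.4, -0.2, -0.9]
grip_width: 87.6
grip_force: 0.0
```

Call:
move_arm([
  [0,0,0,0,0,0,0],
  [0,0,0,0,0,0,0],
  [0,0,0,0,0,0,0],
  [0,0,0,0,0,0,0],
  [0,0,0,0,0,0,0],
  [0,0,0,0,0,0,0],
  [0,0,0,0,0,0,0],
  [0,0,0,0,0,0,0],
])

```text
time: 9.7
tcp_pos: [630.8, 296.2, 104.6]
tool_rot: [[0.014, 1.0, -0.0], [1.0, -0.014, -0.0], [-0.0, -0.0, -1.0]]
force: [0.1, 0.2, -0.3]
grip_width: 27.1
grip_force: 0.0
```

```bash
python3 - <<'E'
from h import *
d=cap('scene','s2.png'); st()
print(pix(d,[633,297.5,0]),pix(d,[633,297.5,140]))
im=d['pixels'][280:420,370:510,::-1]
w=cap('wrist')['pixels'][:,:,::-1]
cv2.imwrite('pics/s2c.png',np.hstack([cv2.resize(im,(360,360),interpolation=2),cv2.resize(w,(440,360))]))
E
```

```text
t 9.75 tcp [630.8 296.1 104.6] yang -0.8267565813569883 z [-0. -0. -1.] w 23.372352427701486 gf 0.0 F [-0.1 -0.7  0.1] q [-47.7  35.9  26.2  91.3 -18.   57.1 -16.8]
[428.8 378.6] [446.1 344.9]
```

View pics/s2c.png

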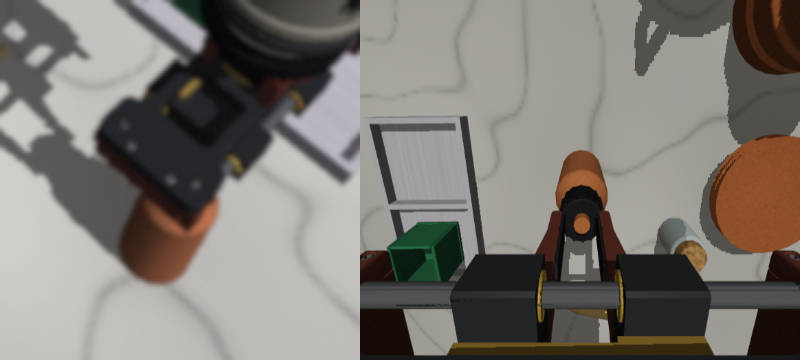

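The scene crop shows the bottle upright under the gripper. In the wrist view the cap (full-frame about (321,295)) sits ahead of the fingers, so they seem to close on the -y side of it. I measure the offset.

```bash
python3 - <<'E'
from h import *
d=cap('wrist'); st()
t=np.array(manip.sense()['tcp_pos'])
for dz in (0,19,37): print('tool',dz,pix(d,t+[0,0,dz]))
for z in (104,135,142): print('mist',z,pix(d,[633,297.5,z]))
print('nozzle',ray(d,(321,298),142)); 
R=np.array(d['R']);print('cam',-R.T@d['t'],R)
for c in('wrist','scene'):
  if c=='scene': d=cap(c)
  for r in manip.pinpoint('mister',c): print(r['p'],world(d,r['xyz']))
E
```

```text
t 9.85 tcp [630.8 296.2 104.6] yang -0.8268930997610676 z [-0. -0. -1.] w 15.394250586353213 gf 0.0 F [ 0.5  1.2 -0.6] q [-47.7  35.9  26.2  91.3 -18.   57.1 -16.8]
tool 0 [320.6 271.2]
tool 19 [320.6 284.3]
tool 37 [320.6 299.2]
mist 104 [324.2 268.7]
mist 135 [324.8 291. ]
mist 142 [325.  297.1]
nozzle [631. 297. 142.]
cam [631.8 378.2 304.2] [[ 1.  -0.  -0. ]
 [-0.  -1.   0.3]
 [-0.  -0.3 -1. ]]
0.73 [634.5 298.3   1.4]
0.63 [629.9 293.    1.8]
```

```bash
python3 - <<'E'
from h import *
d=cap('wrist'); st()
im=d['pixels'][180:460,180:460,::-1]
cv2.imwrite('pics/w3.png',cv2.resize(im,(560,560),interpolation=2))
E
```

```text
t 10.05 tcp [630.8 296.1 104.7] yang -0.8293419882994708 z [-0.  0. -1.] w 1.0905462638122891 gf 0.0 F [-0.5  0.5 -0.6] q [-47.7  35.9  26.2  91.3 -18.   57.1 -16.8]
```

View pics/w3.png

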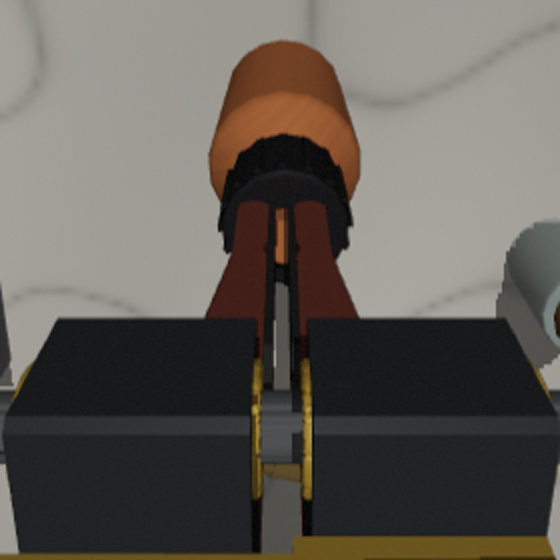

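The crop shows the fingers apparently inside the cap. Both fingers emerge from the cap top at about (285,210) in the crop, the gap is about 1 mm and the force is zero. The cap evidently gives the fingers no grip, and the bottle hasn't moved. I open again and will grip the 50 mm body just below the shoulder instead.

Call:
move_arm([
  [0,0,0,0,0,0,1],
  [0,0,0,0,0,0,1],
  [0,0,0,0,0,0,1],
  [0,0,0,0,0,0,1],
  [0,0,0,0,0,0,1],
  [0,0,0,0,0,0,1],
  [0,0,0,0,0,0,1],
  [0,0,0,0,0,0,1],
])

```text
time: 10.85
tcp_pos: [630.8, 296.2, 104.7]
tool_rot: [[0.014, 1.0, 0.0], [1.0, -0.014, 0.0], [0.0, 0.0, -1.0]]
force: [-0.7, -0.8, 0.1]
grip_width: 61.7
grip_force: 0.0
```

Call:
move_arm([
  [0,0,0,0,0,0,1],
  [0,0,0,0,0,0,1],
  [0,0,0,0,0,0,1],
  [0,0,0,0,0,0,1],
  [0,0,0,0,0,0,1],
  [0,0,0,0,0,0,1],
  [0,0,0,0,0,0,1],
  [0,0,0,0,0,0,1],
])

```text
time: 11.65
tcp_pos: [630.7, 296.2, 104.7]
tool_rot: [[0.014, 1.0, -0.0], [1.0, -0.014, 0.0], [0.0, -0.0, -1.0]]
force: [0.6, 0.4, 0.5]
grip_width: 87.8
grip_force: 0.0
```

```bash
python3 - <<'E'
from h import *
d=cap('wrist'); st()
im=d['pixels'][140:420,180:460,::-1]
cv2.imwrite('pics/w4.png',cv2.resize(im,(560,560),interpolation=2))
for r in manip.pinpoint('mister','wrist'): print(r['p'],world(d,r['xyz']))
E
```

```text
t 11.7 tcp [630.8 296.1 104.7] yang -0.8291826719734771 z [ 0.  0. -1.] w 88.02031381941673 gf 0.0 F [-0.4  0.4  0. ] q [-47.7  35.9  26.2  91.3 -18.   57.1 -16.8]
0.74 [635.1 300.8   3. ]
```

View pics/w4.png

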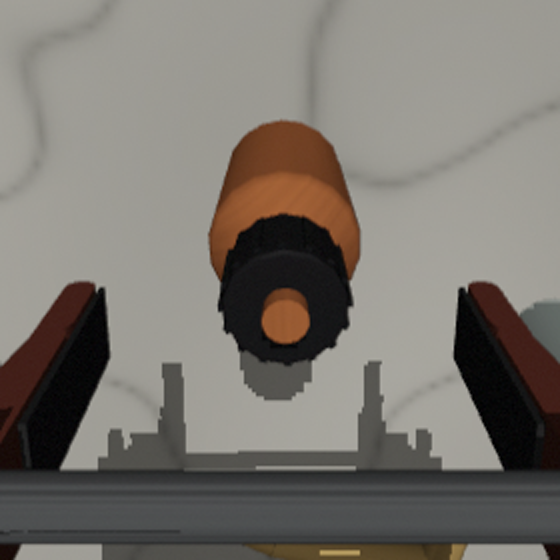

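```bash
python3 - <<'E'
from h import *
d=cap('wrist'); st()
K=np.array(d['intrinsics']);R=np.array(d['R']);t=np.array(d['t']);print(K)
p=np.array(manip.sense()['tcp_pos'])
f=K[0,0]
print('depth of tips from 88mm/176px',f*88/176)
for dz in (0,20,40):
  for dy in (-10,0,10): print(dz,dy,'depth',(R@(p+[0,dy,dz])+t)[2],pix(d,p+[44,dy,dz]),pix(d,p+[-44,dy,dz]))
c=f*34/66.; print('cap top depth from 34mm/66px',c,'expected',(R@np.array([631,297,135])+t)[2])
E
```

```text
t 11.8 tcp [630.8 296.2 104.7] yang -0.828771703554312 z [ 0.  0. -1.] w 88.0185040082863 gf 0.0 F [-0.4 -0.3  0.1] q [-47.7  35.9  26.2  91.3 -18.   57.1 -16.8]
[[355.6   0.  320.4]
 [  0.  355.6 240.9]
 [  0.    0.    1. ]]
depth of tips from 88mm/176px 177.81320658711826
0 -10 depth 218.01924854415657 [392.6 285.5] [249.1 287.3]
0 0 depth 215.0171731356835 [393.4 270.4] [247.9 272.2]
0 10 depth 212.01509772721042 [394.2 254.8] [246.6 256.7]
20 -10 depth 198.94195885539884 [399.5 300.6] [242.3 302.5]
20 0 depth 195.9398834469258 [400.5 284.1] [240.8 286.1]
20 10 depth 192.93780803845272 [401.5 267.2] [239.3 269.3]
40 -10 depth 179.86466916664114 [407.9 318.8] [234.  320.9]
40 0 depth 176.8625937581681 [409.2 300.9] [232.2 303.1]
40 10 depth 173.860518349695 [410.4 282.4] [230.4 284.7]
cap top depth from 34mm/66px 183.2014855746067 expected 185.84978189487845
```

The mister still stands, with its nozzle at (285,315) in the crop. The finger corners project 36-40 mm above the reported TCP. The empty closing over the nozzle and the planter's grip at its very top edge fit the same figure. So the real tips are about 37 mm above the reported TCP, and I use that from here on: TCP 70 for the cap.

Call:
move_arm([
  [0,0,0,0,0.001,-0.02,1],
  [0,0,0,0,0,-0.0234,1],
  [0,0,0,0,0,0,1],
  [0,0,0,0,0,0,0],
  [0,0,0,0,0,0,0],
  [0,0,0,0,0,0,0],
  [0,0,0,0,0,0,0],
  [0,0,0,0,0,0,0],
])

```text
time: 12.6
tcp_pos: [631.0, 297.0, 70.4]
tool_rot: [[0.015, 1.0, 0.001], [1.0, -0.015, 0.0], [0.0, 0.001, -1.0]]
force: [-0.0, -0.4, 0.4]
grip_width: 51.3
grip_force: 0.0
```

Call:
move_arm([
  [0,0,0,0,0,0,0],
  [0,0,0,0,0,0,0],
  [0,0,0,0,0,0,0],
  [0,0,0,0,0,0,0],
  [0,0,0,0,0,0,0],
  [0,0,0,0,0,0,0],
  [0,0,0,0,0,0,0],
  [0,0,0,0,0,0,0],
])

```text
time: 13.4
tcp_pos: [630.8, 297.0, 70.0]
tool_rot: [[0.014, 1.0, 0.0], [1.0, -0.014, 0.0], [0.0, 0.0, -1.0]]
force: [-0.3, 0.0, 0.7]
grip_width: 33.4
grip_force: 30.0
```

Gripped at 33.4 mm, so the offset is confirmed. I carry it to the other zinc bay.

Call:
move_arm([
  [0,0,0,0,0,0.025,0],
  [0,0,0,0,0,0.0375,0],
  [0,0,0,-0.03,0.0026,0,0],
  [0,0,0,-0.045,0.003,0,0],
  [0,0,0,-0.05,0.003,0,0],
  [0,0,0,-0.05,0.003,0,0],
  [0,0,0,-0.04,0.003,0,0],
  [0,0,0,-0.0225,0.001,0,0],
])

```text
time: 14.2
tcp_pos: [437.2, 309.5, 119.3]
tool_rot: [[0.012, 1.0, -0.003], [1.0, -0.012, -0.001], [-0.001, -0.003, -1.0]]
force: [-0.1, 0.0, -2.1]
grip_width: 33.6
grip_force: 30.0
```

Call:
move_arm([
  [0,0,0,0,0,0,0],
  [0,0,0,0,0,0,0],
  [0,0,0,0,0,-0.0125,0],
  [0,0,0,0,0,-0.0125,0],
  [0,0,0,0,0,-0.0125,0],
  [0,0,0,0,0,-0.01,0],
  [0,0,0,0,0,-0.0025,0],
  [0,0,0,0,0,0,0],
])

```text
time: 15.0
tcp_pos: [440.7, 309.0, 79.4]
tool_rot: [[0.015, 1.0, -0.001], [1.0, -0.015, -0.001], [-0.001, -0.001, -1.0]]
force: [-0.7, -0.5, -3.2]
grip_width: 33.2
grip_force: 30.0
```

Call:
move_arm([
  [0,0,0,0,0,-0.003,0],
  [0,0,0,0,0,-0.0015,0],
  [0,0,0,0,0,0,0],
  [0,0,0,0,0,0,1],
  [0,0,0,0,0,0,1],
  [0,0,0,0,0,0,1],
  [0,0,0,0,0,0,1],
  [0,0,0,0,0,0,1],
])

```text
time: 15.8
tcp_pos: [440.8, 309.5, 76.5]
tool_rot: [[0.014, 1.0, 0.0], [1.0, -0.014, 0.0], [0.0, 0.0, -1.0]]
force: [-0.5, -0.1, -0.0]
grip_width: 70.0
grip_force: 0.0
```

Call:
move_arm([
  [0,0,0,0,0,0,1],
  [0,0,0,0,0,0.02,1],
  [0,0,0,0,0,0.04,1],
  [0,0,0,0,0,0.05,1],
  [0,0,0,0,0,0.03,1],
  [0,0,0.047,0.03,-0.04,0,1],
  [0,0,0.047,0.03,-0.04,0,1],
  [0,0,0.047,0.03,-0.04,0,1],
])

```text
time: 16.6
tcp_pos: [512.9, 213.5, 188.8]
tool_rot: [[-0.419, 0.908, 0.001], [0.908, 0.419, 0.001], [0.0, 0.001, -1.0]]
force: [0.2, 0.2, 0.3]
grip_width: 87.9
grip_force: 0.0
```

```bash
python3 - <<'E'
from h import *
st(); d=cap('top')
for n in ('mister','square_planter','dibber'):
  for r in manip.pinpoint(n,'top'): print(n,r['p'],world(d,r['xyz']))
E
```

```text
t 16.6 tcp [512.9 213.5 188.8] yang 24.789530973202258 z [ 0.  0. -1.] w 87.87035379893489 gf 0.0 F [0.2 0.2 0.3] q [-51.7  16.9  27.9 107.   -9.2  58.3   4.8]
mister 0.49 [442.6 311.    9. ]
mister 0.35 [ 624.3 -302.9    1.5]
square_planter 0.6 [438.3 214.    6.9]
dibber 0.77 [654.7 105.8  13.1]
```

Call:
move_arm([
  [0,0,0.0474,0.0333,-0.0233,-0.0269,1],
  [0,0,0.0474,0.0333,-0.0233,-0.0269,1],
  [0,0,0.0474,0.0333,-0.0233,-0.0269,1],
  [0,0,0.0474,0.0333,-0.0233,-0.0269,1],
  [0,0,0.0474,0.0333,-0.0233,-0.0269,1],
  [0,0,0.0474,0.0333,-0.0233,-0.0269,1],
  [0,0,0,0,0,0,1],
  [0,0,0,0,0,0,1],
])

```text
time: 17.6
tcp_pos: [671.2, 103.5, 58.2]
tool_rot: [[-0.968, 0.251, -0.002], [0.251, 0.968, 0.0], [0.002, -0.0, -1.0]]
force: [0.3, 0.5, -0.2]
grip_width: 87.8
grip_force: 0.0
```

```bash
python3 - <<'E'
from h import *
st(); d=cap('wrist','w5.png')
for r in manip.pinpoint('dibber','wrist'): print(r['p'],world(d,r['xyz']))
im=cv2.cvtColor(d['pixels'],cv2.COLOR_RGB2HSV)
m=cv2.inRange(im,(10,70,90),(28,255,255))
n,l,s,c=cv2.connectedComponentsWithStats(m);print([(list(s[i]),c[i].round()) for i in range(1,n) if s[i,4]>300])
for x in (-30,-20,0,30,65): 
  a=np.radians(166);print(x,pix(d,[653+x*np.cos(a),106.5+x*np.sin(a),11]))
E
```

```text
t 17.6 tcp [671.2 103.5  58.2] yang 75.43411251063041 z [-0.  0. -1.] w 87.7621717984096 gf 0.0 F [ 0.3  0.5 -0.2] q [-24.2  35.8  14.7  95.  -11.1  50.7  70.4]
0.92 [649.4 101.1  12.4]
[([np.int32(277), np.int32(130), np.int32(80), np.int32(179), np.int32(5515)], array([317., 240.])), ([np.int32(104), np.int32(360), np.int32(36), np.int32(51), np.int32(506)], array([118., 382.]))]
-30 [319.5 262.6]
-20 [319.4 249.8]
0 [319.1 223.4]
30 [318.6 181.3]
65 [318.1 128.2]
```

View pics/w5.png

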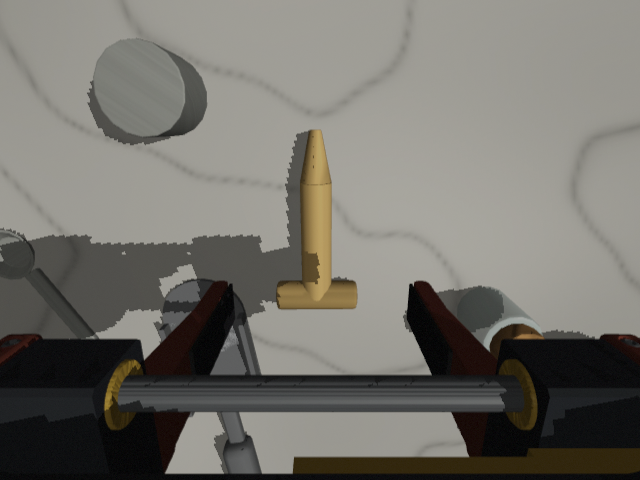

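The wrist view shows the dibber shaft centred at column 316, upright in the image, with its tip at row 130, so it is aligned. The trowel blade is at lower left (200,300), so I narrow the opening before going down.

Call:
move_arm([
  [0,0,0,0,0,0,0.5],
  [0,0,0,0,0,0,0.5],
  [0,0,0,0,0,-0.01,0.5],
  [0,0,0,0,0,-0.025,0.5],
  [0,0,0,0,0,-0.03,0.5],
  [0,0,0,0,0,-0.025,0.5],
  [0,0,0,0,0,-0.015,0.5],
  [0,0,0,0,0,0,0.5],
])

```text
time: 18.5
tcp_pos: [670.5, 102.3, -26.7]
tool_rot: [[-0.968, 0.249, -0.003], [0.249, 0.968, -0.001], [0.003, -0.001, -1.0]]
force: [-0.4, -0.8, 0.5]
grip_width: 44.0
grip_force: 0.0
```

Call:
move_arm([
  [0,0,0,0,0,-0.006,0.5],
  [0,0,0,0,0,-0.005,0.5],
  [0,0,0,0,0,0,0.5],
  [0,0,0,0,0,0,0],
  [0,0,0,0,0,0,0],
  [0,0,0,0,0,0,0],
  [0,0,0,0,0,0,0],
  [0,0,0,0,0,0,0],
])

```text
time: 19.3
tcp_pos: [672.3, 102.3, -33.2]
tool_rot: [[-0.968, 0.25, 0.0], [0.25, 0.968, 0.0], [-0.0, 0.0, -1.0]]
force: [-0.4, 0.0, 1.8]
grip_width: 21.3
grip_force: 30.0
```

Call:
move_arm([
  [0,0,0,0,0,0.035,0],
  [0,0,0,0,0,0.06,0],
  [0,0,0.0064,-0.0242,-0.0491,0.01,0],
  [0,0,0.0064,-0.0242,-0.0491,0,0],
  [0,0,0.0064,-0.0242,-0.0491,0,0],
  [0,0,0.0064,-0.0242,-0.0491,0,0],
  [0,0,0.0064,-0.0242,-0.0491,0,0],
  [0,0,0.0064,-0.0242,-0.0491,0,0],
])

```text
time: 20.1
tcp_pos: [554.9, -134.7, 50.5]
tool_rot: [[-0.991, 0.13, 0.0], [0.13, 0.991, -0.0], [-0.0, 0.0, -1.0]]
force: [-0.0, -0.6, -0.9]
grip_width: 21.7
grip_force: 30.0
```

Call:
move_arm([
  [0,0,0.0064,-0.0242,-0.0491,0,0],
  [0,0,0.0064,-0.0242,-0.0491,0,0],
  [0,0,0.0064,-0.0242,-0.0491,0,0],
  [0,0,0.0064,-0.0242,-0.0491,0,0],
  [0,0,0.0064,-0.0242,-0.0491,0,0],
  [0,0,0,0,0,0,0],
  [0,0,0,0,0,0,0],
  [0,0,0,0,0,0,0],
])

```text
time: 20.9
tcp_pos: [459.8, -328.5, 50.3]
tool_rot: [[-1.0, 0.03, 0.0], [0.03, 1.0, 0.001], [-0.0, 0.001, -1.0]]
force: [0.0, -1.1, -0.6]
grip_width: 21.3
grip_force: 30.0
```

```bash
python3 - <<'E'
from h import *
st(); d=cap('wrist','w6.png')
C=np.array([440.8,-264,0]);a=np.radians(-1.4);M=np.array([[np.cos(a),-np.sin(a),0],[np.sin(a),np.cos(a),0],[0,0,1]])
for l in [(-95,-115,20),(95,-115,20),(-95,115,20),(-89,30,20),(89,30,20)]: print(l,pix(d,C+M@np.array(l,float)))
E
```

```text
t 20.9 tcp [ 459.8 -328.5   50.3] yang 88.30853007484008 z [ 0.  0. -1.] w 21.31162653242271 gf 29.997057616710663 F [ 0.  -1.1 -0.6] q [ 18.7  27.1  13.5 111.6  -9.1  42.3 125.9]
(-95, -115, 20) [234.1  71.4]
(95, -115, 20) [253.7 349.5]
(-95, 115, 20) [624.8  69.5]
(-89, 30, 20) [479.   81.3]
(89, 30, 20) [448.1 341.8]
```

View pics/w6.png

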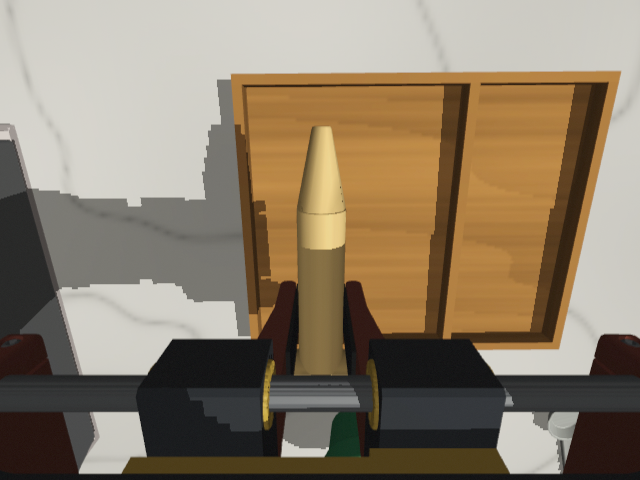

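The wooden tray corners appear at (233,74) and (619,72), within 5 px of the prediction. The dibber is centred between the left wall and the divider with its tip at (321,127). I lower it.

Call:
move_arm([
  [0,0,0,0,0,-0.02,0],
  [0,0,0,0,0,-0.025,0],
  [0,0,0,0,0,-0.025,0],
  [0,0,0,0,0,-0.0175,0],
  [0,0,0,0,0,-0.005,0],
  [0,0,0,0,0,0,0],
  [0,0,0,0,0,-0.0025,0],
  [0,0,0,0,0,0,0],
])

```text
time: 21.75
tcp_pos: [459.7, -330.0, -24.9]
tool_rot: [[-1.0, 0.031, 0.001], [0.031, 1.0, -0.001], [-0.001, -0.001, -1.0]]
force: [-0.4, -0.7, -0.1]
grip_width: 21.3
grip_force: 30.0
```

Call:
move_arm([
  [0,0,0,0,0,-0.0015,0],
  [0,0,0,0,0,0,0],
  [0,0,0,0,0,0,0.45],
  [0,0,0,0,0,0,0.45],
  [0,0,0,0,0,0,0.45],
  [0,0,0,0,0,0,0.45],
  [0,0,0,0,0,0.02,0.45],
  [0,0,0,0,0,0.03,0.45],
])

```text
time: 22.55
tcp_pos: [458.0, -329.0, 12.5]
tool_rot: [[-1.0, 0.031, -0.003], [0.031, 1.0, 0.001], [0.003, 0.001, -1.0]]
force: [1.0, 0.1, 0.6]
grip_width: 39.8
grip_force: 0.0
```

Call:
move_arm([
  [0,0,0,0,0,0.05,0.5],
  [0,0,0.0151,0.036,0.0388,0.01,0.5],
  [0,0,0.0151,0.036,0.0388,0,0.5],
  [0,0,0.0151,0.036,0.0388,0,0.5],
  [0,0,0.0151,0.036,0.0388,0,0.5],
  [0,0,0.0151,0.036,0.0388,0,0.5],
  [0,0,0.0151,0.036,0.0388,0,0.5],
  [0,0,0,0.036,0.0388,0,0.5],
])

```text
time: 23.35
tcp_pos: [661.6, -111.1, 61.2]
tool_rot: [[-0.968, -0.252, -0.0], [-0.252, 0.968, 0.0], [0.0, 0.0, -1.0]]
force: [-0.4, -0.3, -0.6]
grip_width: 44.1
grip_force: 0.0
```

Call:
move_arm([
  [0,0,0,0,0,0,0.4],
  [0,0,0,0,0,0,0.4],
  [0,0,0,0,0,0,0.4],
  [0,0,0,0,0,0,0.4],
  [0,0,0,0,0,0,0.4],
  [0,0,0,0,0,0,0.4],
  [0,0,0,0,0,0,0.4],
  [0,0,0,0,0,0,0.4],
])

```text
time: 24.15
tcp_pos: [660.7, -112.6, 61.3]
tool_rot: [[-0.968, -0.251, 0.0], [-0.251, 0.968, 0.0], [-0.0, 0.0, -1.0]]
force: [0.3, -0.1, -0.3]
grip_width: 35.3
grip_force: 0.0
```

```bash
python3 - <<'E'
from h import *
st(); d=cap('wrist','w7.png')
for r in manip.pinpoint('spoon','wrist'): print(r['p'],world(d,r['xyz']))
a=np.radians(-165.4)
for x in (-75,0,11,55): print(x,pix(d,[672+x*np.cos(a),-109.5+x*np.sin(a),5]))
d=cap('top')
for n in ('dibber','spoon'):
  for r in manip.pinpoint(n,'top'): print(n,r['p'],world(d,r['xyz']))
E
```

```text
t 24.15 tcp [ 660.7 -112.6   61.3] yang 104.52005873728083 z [ 0.  0. -1.] w 35.310985595764755 gf 0.0 F [ 0.3 -0.1 -0.3] q [ -1.5  34.3   8.3  96.1  -6.1  50.1 113.8]
0.88 [ 671.8 -104.7    2.2]
-75 [321.4 343.8]
0 [321.5 258.9]
11 [321.5 245.3]
55 [321.5 187.2]
dibber 0.64 [ 441.8 -327.4   18. ]
```

View pics/w7.png

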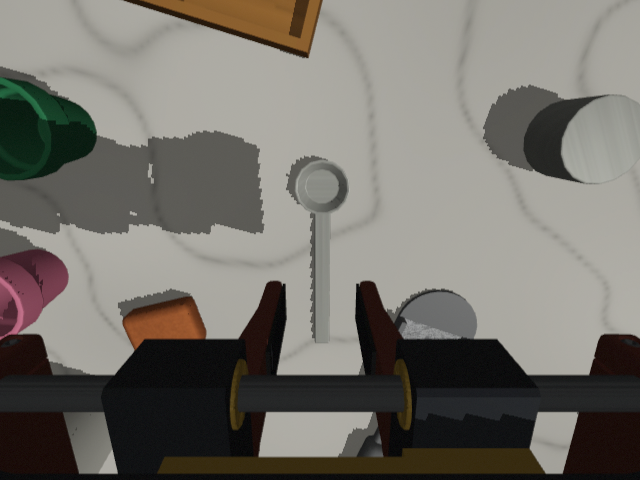

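The wrist view shows the spoon upright in the image, bowl at (322,186) and handle end at (322,343), right where predicted. The trowel blade at (437,315) is clear. I descend.

Call:
move_arm([
  [0,0,0,0.0005,0,-0.025,0.4],
  [0,0,0,0,0,-0.03,0.4],
  [0,0,0,0,0,-0.03,0.4],
  [0,0,0,0,0,-0.02,0.4],
  [0,0,0,0,0,-0.008,0.4],
  [0,0,0,0,0,-0.005,0.4],
  [0,0,0,0,0,0,0.4],
  [0,0,0,0,0,0,0.4],
])

```text
time: 25.2
tcp_pos: [662.0, -112.6, -32.2]
tool_rot: [[-0.968, -0.251, 0.002], [-0.251, 0.968, -0.0], [-0.001, -0.001, -1.0]]
force: [0.5, 0.3, 0.3]
grip_width: 35.5
grip_force: 0.0
```

Call:
move_arm([
  [0,0,0,0,0,-0.0021,0.4],
  [0,0,0,0,0,0,0.4],
  [0,0,0,0,0,-0.0012,0.4],
  [0,0,0,0,0,0,0.4],
  [0,0,0,0,0,0,0.4],
  [0,0,0,0,0,0,0.4],
  [0,0,0,0,0,0,0.4],
  [0,0,0,0,0,0,0.4],
])

```text
time: 26.0
tcp_pos: [661.1, -112.5, -35.8]
tool_rot: [[-0.968, -0.251, -0.0], [-0.251, 0.968, 0.0], [0.0, 0.0, -1.0]]
force: [0.2, 0.1, -0.6]
grip_width: 35.4
grip_force: 0.0
```

Call:
move_arm([
  [0,0,0,0,0,0,0],
  [0,0,0,0,0,0,0],
  [0,0,0,0,0,0,0],
  [0,0,0,0,0,0,0],
  [0,0,0,0,0,0,0],
  [0,0,0,0,0,0,0],
  [0,0,0,0,0,0,0],
  [0,0,0,0,0,0,0],
])

```text
time: 26.8
tcp_pos: [661.1, -112.4, -35.8]
tool_rot: [[-0.968, -0.251, -0.0], [-0.251, 0.968, 0.0], [0.0, 0.0, -1.0]]
force: [0.1, 0.8, 0.4]
grip_width: 11.3
grip_force: 30.0
```

Call:
move_arm([
  [0,0,0,0,0,0.03,0],
  [0,0,0,0,0,0.05,0],
  [0,0,-0.0147,-0.0482,-0.0328,0.015,0],
  [0,0,-0.0147,-0.0482,-0.0328,0.01,0],
  [0,0,-0.0147,-0.0482,-0.0328,0,0],
  [0,0,-0.0147,-0.0482,-0.0328,0,0],
  [0,0,-0.0147,-0.0482,-0.0328,0,0],
  [0,0,-0.0147,-0.0482,-0.0328,0,0],
])

```text
time: 27.6
tcp_pos: [428.2, -270.8, 48.4]
tool_rot: [[-1.0, 0.025, 0.0], [0.025, 1.0, -0.0], [-0.0, -0.0, -1.0]]
force: [0.5, -0.1, -0.2]
grip_width: 11.7
grip_force: 30.0
```

Call:
move_arm([
  [0,0,0,0,0,0,0],
  [0,0,0,0,0,0,0],
  [0,0,0,0,0,0,0],
  [0,0,0,0,0,0,0],
  [0,0,0,0,0,0,0],
  [0,0,0,0,0,0,0],
  [0,0,0,0,0,0,0],
  [0,0,0,0,0,0,0],
])

```text
time: 28.4
tcp_pos: [429.9, -269.8, 48.2]
tool_rot: [[-1.0, 0.023, -0.0], [0.023, 1.0, 0.0], [0.0, 0.0, -1.0]]
force: [-0.3, 0.6, -0.1]
grip_width: 11.5
grip_force: 30.0
```

```bash
python3 - <<'E'
from h import *
st(); d=cap('wrist','w8.png')
E
```

```text
t 28.4 tcp [ 429.9 -269.8   48.2] yang 88.68099979361085 z [-0.  0. -1.] w 11.547190473036103 gf 29.999828338623047 F [-0.3  0.6 -0.1] q [ 14.1  22.8  13.4 119.3  -8.2  38.7 121.6]
```

View pics/w8.png

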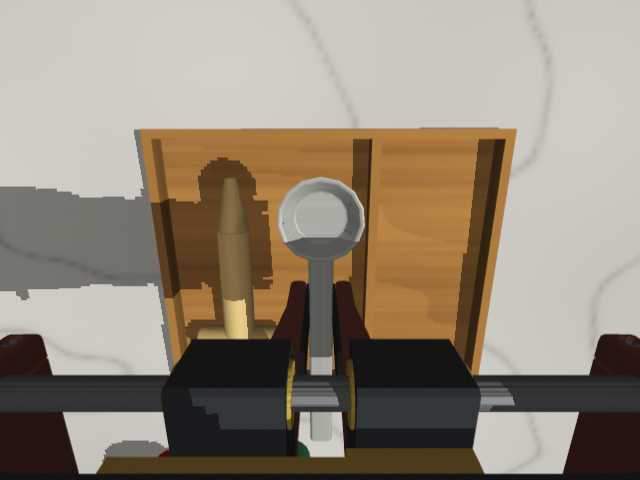

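The spoon hangs level, bowl up at (321,218), between the dibber (tip at (232,180)) and the divider at column 365. I lower and release with a small opening.

Call:
move_arm([
  [0,0,0,0,0,-0.02,0],
  [0,0,0,0,0,-0.025,0],
  [0,0,0,0,0,-0.025,0],
  [0,0,0,0,0,-0.0175,0],
  [0,0,0,0,0,-0.005,0],
  [0,0,0,0,0,0,0],
  [0,0,0,0,0,-0.003,0],
  [0,0,0,0,0,0,0],
])

```text
time: 29.25
tcp_pos: [430.2, -270.1, -27.7]
tool_rot: [[-1.0, 0.023, 0.001], [0.023, 1.0, -0.0], [-0.001, -0.0, -1.0]]
force: [-1.1, -0.4, -0.3]
grip_width: 11.1
grip_force: 30.0
```

Call:
move_arm([
  [0,0,0,0,0,-0.0015,0],
  [0,0,0,0,0,0,0],
  [0,0,0,0,0,0,0.3],
  [0,0,0,0,0,0,0.3],
  [0,0,0,0,0,0,0.3],
  [0,0,0,0,0,0,0.3],
  [0,0,0,0,0,0.03,0.3],
  [0,0,0,0,0,0.05,0.3],
])

```text
time: 30.05
tcp_pos: [427.8, -268.9, 33.4]
tool_rot: [[-1.0, 0.023, -0.005], [0.023, 1.0, 0.002], [0.005, 0.002, -1.0]]
force: [1.0, -0.7, -0.5]
grip_width: 26.2
grip_force: 0.0
```

Call:
move_arm([
  [0,0,0,0,0,0.06,1],
  [0,0,-0.0448,0.0351,-0.0059,0,1],
  [0,0,-0.0448,0.0351,-0.0059,0,1],
  [0,0,-0.0448,0.0351,-0.0059,0,1],
  [0,0,-0.0448,0.0351,-0.0059,0,1],
  [0,0,-0.0448,0.0351,-0.0059,0,1],
  [0,0,-0.0448,0.0351,-0.0059,0,1],
  [0,0,-0.0448,0.0351,-0.0059,0,1],
])

```text
time: 30.85
tcp_pos: [627.3, -302.8, 82.4]
tool_rot: [[-0.528, 0.849, -0.0], [0.849, 0.528, 0.0], [0.0, -0.0, -1.0]]
force: [-0.9, -0.9, -0.2]
grip_width: 86.2
grip_force: 0.0
```

Call:
move_arm([
  [0,0,-0.0448,0,0,0,1],
  [0,0,-0.0448,0,0,0,1],
  [0,0,-0.0448,0,0,0,1],
  [0,0,-0.0448,0,0,0,1],
  [0,0,0,0,0,0,1],
  [0,0,0,0,0,0,1],
  [0,0,0,0,0,0,1],
  [0,0,0,0,0,0,1],
])

```text
time: 31.65
tcp_pos: [626.3, -303.0, 82.7]
tool_rot: [[-0.001, 1.0, 0.0], [1.0, 0.001, 0.0], [0.0, 0.0, -1.0]]
force: [0.5, -0.4, 0.8]
grip_width: 87.8
grip_force: 0.0
```

```bash
python3 - <<'E'
from h import *
st(); d=cap('wrist','w9.png')
for r in manip.pinpoint('round_planter','wrist'): print(r['p'],world(d,r['xyz']))
im=cv2.cvtColor(d['pixels'],cv2.COLOR_RGB2HSV)
m=cv2.inRange(im,(50,60,15),(95,255,255))
n,l,s,c=cv2.connectedComponentsWithStats(m);print([(list(map(int,s[i])),c[i].round()) for i in range(1,n) if s[i,4]>300])
for p in ([626.5,-303,56],[598.5,-303,56],[654.5,-303,56],[626.5,-331,56],[626.5,-275,56]):print(pix(d,p))
d=cap('top')
for n in ('dibber','spoon'):
  for r in manip.pinpoint(n,'top'): print(n,r['p'],world(d,r['xyz']))
E
```

```text
t 31.65 tcp [ 626.3 -303.    82.7] yang 0.041182395587057434 z [ 0.  0. -1.] w 87.82139817130968 gf 0.0 F [ 0.5 -0.4  0.8] q [ -2.3  39.3  35.1  92.7 -26.   56.3  41.4]
0.98 [ 742.7 -320.     0.7]
0.9 [ 624.7 -302.4    1.1]
0.88 [ 636.7 -402.4   -1.6]
[([278, 213, 82, 83, 5228], array([319., 255.]))]
[320.9 256.2]
[279.5 256.2]
[362.3 256.3]
[320.8 293.9]
[321.  215.9]
dibber 0.53 [ 440.6 -325.1   16.6]
spoon 0.69 [435.7 214.6   5.1]
```

View pics/w9.png

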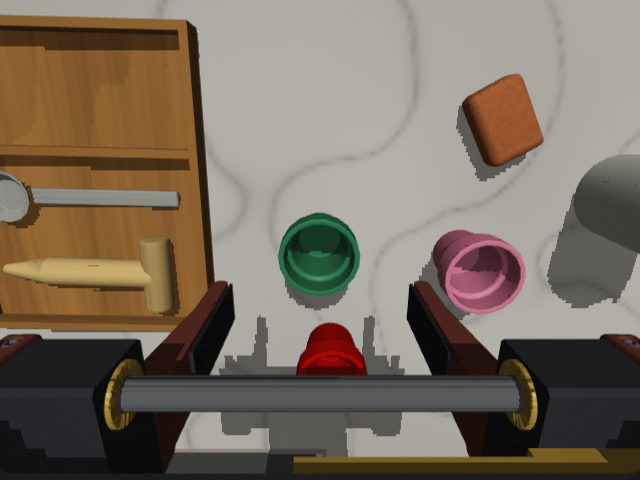

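The wrist view shows the green planter centred at (319,255). The spoon (bowl up) and dibber lie side by side and flat in the wide bay, and the red and pink decoys are clear of the fingers. I descend on the green one.

Call:
move_arm([
  [0,0,0,-0.0006,0,-0.025,1],
  [0,0,0,0,0,-0.03,1],
  [0,0,0,0,0,-0.03,1],
  [0,0,0,0,0,-0.018,1],
  [0,0,0,0,0,-0.0055,1],
  [0,0,0,0,0,0,1],
  [0,0,0,0,0,0,0],
  [0,0,0,0,0,0,0],
])

```text
time: 32.7
tcp_pos: [626.7, -303.4, -2.9]
tool_rot: [[0.001, 1.0, 0.002], [1.0, -0.001, -0.001], [-0.001, 0.002, -1.0]]
force: [0.1, 0.9, 0.5]
grip_width: 74.9
grip_force: 0.0
```

Call:
move_arm([
  [0,0,0,0,0,0,0],
  [0,0,0,0,0,0,0],
  [0,0,0,0,0,0,0],
  [0,0,0,0,0,0,0],
  [0,0,0,0,0,0,0],
  [0,0,0,0,0,0,0],
  [0,0,0,0,0,0,0],
  [0,0,0,0,0,0,0],
])

```text
time: 33.5
tcp_pos: [626.1, -303.0, -3.7]
tool_rot: [[0.001, 1.0, 0.001], [1.0, -0.001, -0.0], [-0.0, 0.001, -1.0]]
force: [-0.4, 1.4, 6.1]
grip_width: 55.9
grip_force: 30.0
```

Call:
move_arm([
  [0,0,0,0,0,0.025,0],
  [0,0,0,0,0,0.035,0],
  [0,0,0,-0.025,0.0155,0.015,0],
  [0,0,0,-0.045,0.027,0,0],
  [0,0,0,-0.05,0.03,0,0],
  [0,0,0,-0.05,0.03,0,0],
  [0,0,0,-0.04,0.024,0,0],
  [0,0,0,-0.0195,0.011,0,0],
])

```text
time: 34.3
tcp_pos: [438.3, -190.7, 55.0]
tool_rot: [[0.001, 1.0, -0.003], [1.0, -0.001, 0.002], [0.002, -0.003, -1.0]]
force: [0.6, 0.1, -0.9]
grip_width: 56.2
grip_force: 30.0
```

Call:
move_arm([
  [0,0,0,0,0,0,0],
  [0,0,0,0,0,0,0],
  [0,0,0,0,0,0,0],
  [0,0,0,0,0,0,0],
  [0,0,0,0,0,0,0],
  [0,0,0,0,0,0,0],
  [0,0,0,0,0,0,0],
  [0,0,0,0,0,0,0],
])

```text
time: 35.1
tcp_pos: [442.3, -193.0, 55.8]
tool_rot: [[0.001, 1.0, -0.0], [1.0, -0.001, -0.0], [-0.0, -0.0, -1.0]]
force: [0.5, 0.1, -0.1]
grip_width: 56.1
grip_force: 30.0
```

```bash
python3 - <<'E'
from h import *
st(); d=cap('wrist','w10.png')
im=cv2.cvtColor(d['pixels'],cv2.COLOR_RGB2HSV)
m=cv2.inRange(im,(50,60,15),(95,255,255))
n,l,s,c=cv2.connectedComponentsWithStats(m);print([(list(map(int,s[i])),c[i].round()) for i in range(1,n) if s[i,4]>300])
t=np.array(manip.sense()['tcp_pos']);z=t[2]+3.7+56
for p in ([0,0],[0,-28],[0,28]):print(pix(d,[t[0]+p[0],t[1]+p[1],z]))
E
```

```text
t 35.1 tcp [ 442.3 -193.    55.8] yang -0.048784987371393466 z [-0. -0. -1.] w 56.13934991291996 gf 29.99981758730428 F [ 0.5  0.1 -0.1] q [-14.5  23.5  37.9 123.4 -22.5  39.8  38.6]
[([257, 247, 126, 128, 12268], array([320., 315.]))]
[320.6 322.5]
[320.6 375.4]
[320.6 263.6]
```

Call:
move_arm([
  [0,0,0,0,0,-0.015,0],
  [0,0,0,0,0,-0.02,0],
  [0,0,0,0,0,-0.018,0],
  [0,0,0,0,0,-0.01,0],
  [0,0,0,0,0,-0.002,0],
  [0,0,0,0,0,0,0],
  [0,0,0,0,0,-0.001,0],
  [0,0,0,0,0,0,0],
])

```text
time: 35.95
tcp_pos: [442.7, -193.0, 3.4]
tool_rot: [[0.001, 1.0, 0.001], [1.0, -0.001, -0.0], [-0.0, 0.001, -1.0]]
force: [0.4, 0.8, -0.7]
grip_width: 56.2
grip_force: 30.0
```

Call:
move_arm([
  [0,0,0,0,0,-0.001,0],
  [0,0,0,0,0,0,0],
  [0,0,0,0,0,0,1],
  [0,0,0,0,0,0,1],
  [0,0,0,0,0,0,1],
  [0,0,0,0,0,0,1],
  [0,0,0,0,0,0,1],
  [0,0,0,0,0,0,1],
])

```text
time: 36.75
tcp_pos: [442.3, -192.9, 2.2]
tool_rot: [[0.001, 1.0, 0.0], [1.0, -0.001, 0.0], [0.0, 0.0, -1.0]]
force: [0.4, -0.4, -0.2]
grip_width: 87.5
grip_force: 0.0
```

Call:
move_arm([
  [0,0,0,0,0,0.02,1],
  [0,0,0,0,0,0.05,1],
  [0,0,0,0,0,0.05,1],
  [0,0,0,0,0,0.05,1],
  [0,0,0,0.04,0.04,0,1],
  [0,0,0,0.04,0.04,0,1],
  [0,0,0,0.04,0.04,0,1],
  [0,0,0,0,0,0,1],
])

```text
time: 37.55
tcp_pos: [542.5, -90.8, 138.0]
tool_rot: [[-0.009, 1.0, 0.002], [1.0, 0.009, 0.001], [0.001, 0.002, -1.0]]
force: [-0.7, -0.7, -0.8]
grip_width: 87.9
grip_force: 0.0
```

```bash
python3 - <<'E'
from h import *
st()
for c in ('top','scene'):
  d=cap(c,c+'_end.png')
  for n in ('round_planter','square_planter','mister','dibber','spoon','tin','trowel'):
    for r in manip.pinpoint(n,c)[:3]: print(c,n,round(r['p'],2),world(d,r['xyz']))
E
```

```text
t 37.55 tcp [542.5 -90.8 138. ] yang 0.491199384927098 z [ 0.  0. -1.] w 87.90977491537133 gf 0.0 F [-0.7 -0.7 -0.8] q [-28.8  22.3  40.6 111.3 -18.2  52.8  21.3]
top round_planter 0.86 [ 740.9 -318.8    2.5]
top round_planter 0.77 [ 441.5 -192.5    5.6]
top round_planter 0.71 [ 631.4 -403.5    1.7]
top square_planter 0.98 [439.8 213.8   3.8]
top mister 0.97 [442.4 312.    9.1]
top dibber 0.57 [ 438.8 -326.1   17.5]
top dibber 0.21 [434.3 215.5   6.9]
top spoon 0.62 [ 442.3 -267.9    6.8]
top tin 0.55 [542.4  29.8   1.6]
scene round_planter 0.95 [ 634.7 -401.8   -0. ]
scene round_planter 0.8 [ 734.3 -320.1    1.8]
scene round_planter 0.58 [ 439.2 -195.4    0.6]
scene square_planter 0.89 [439.1 211.    7.5]
scene mister 0.91 [442.  308.8   8.4]
scene mister 0.19 [ 440.5 -325.4   16.6]
scene dibber 0.76 [ 440.  -329.    17.3]
scene spoon 0.61 [ 439.8 -327.    16.9]
scene spoon 0.47 [ 438.6 -270.8    2.7]
scene tin 0.8 [544.3  33.7   0.8]
scene tin 0.31 [ 440.1 -327.5   17.2]
scene trowel 0.57 [806.5  -8.2   0.5]
```

Every part is found at its target and both the tin and the trowel are where they started, so I hand the job in.

```bash
python3 -c "
from station import manip
print(manip.sign_off())"
```

```text
the job is handed in; nothing more can be done
None
```

Both kits are made up in their trays and the job is handed in: the final camera check found all five parts in their bays and the tin and trowel unmoved, though the hand-in gave no verdict.

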